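# Call the trimmer and point out the untrimmed clip and its bin

### The job

Press the red call button all the way down and let it spring back. Then point at the one clip on the yellow mat that still has its moulding runner (a short rod with a round disc at its end): hold the fingertips 2 to 3 cm above the middle of its arch for two seconds; then, in the same way, point at the blue bin, 2 to 3 cm above the middle of its mouth, for two seconds, and finish with the hand still there. Touch none of the clips, bins, the tumbler or the scraper, and do not point at any other clip or at the white bin.

Things in the scene. Friction and masses are not known exactly. Their poses are not given: they have to be found in the camera images.
- call (a joint): travel of the red call button: 0 up, 0.006 m fully down; spring-returned, about 5 N fully down
- call_top (a point): centre of the top face of the red push button (36 mm across, pressed straight down) with a black collar on a grey call box 80 mm square and 30 mm high, fixed to the table; 52 mm above the table; it stands left or right of the mat
- untrimmed: the untrimmed clip: black plastic half-ring clip standing on its two legs like a small arch, 44 mm long (x), 30 mm wide (y), 22 mm high; from one leg a runner rod 9 mm thick runs out sideways along the clip's +y to a flat disc 26 mm across and 10 mm high, centred 18 mm along +x and 45 mm along +y from the clip's middle. Loose, 20 g. Origin: middle of its underside, on the mat
- untrimmed_top (a point): top of the untrimmed clip's arch, over its middle (22 mm above its underside); z is up
- good1: a finished clip, without runner: black plastic half-ring clip standing on its two legs like a small arch, 44 mm long (x), 30 mm wide (y), 22 mm high. Loose, 20 g; not to be touched or pointed at. Origin: middle of its underside
- good2: a finished clip, without runner: black plastic half-ring clip standing on its two legs like a small arch, 44 mm long (x), 30 mm wide (y), 22 mm high. Loose, 20 g; not to be touched or pointed at. Origin: middle of its underside
- good3: a finished clip, without runner: black plastic half-ring clip standing on its two legs like a small arch, 44 mm long (x), 30 mm wide (y), 22 mm high. Loose, 20 g; not to be touched or pointed at. Origin: middle of its underside
- good1_top (a point): top of that finished clip's arch, over its middle (22 mm above its underside); z is up
- good2_top (a point): top of that finished clip's arch, over its middle (22 mm above its underside); z is up
- good3_top (a point): top of that finished clip's arch, over its middle (22 mm above its underside); z is up
- mat: yellow inspection mat, 260 x 260 mm, 2 mm thick, lying flat; four clips stand on it in two rows about 120 mm apart. Origin: middle of its underside
- blue_bin: blue open bin, 150 mm (x) x 120 mm (y), 60 mm high, walls 4 mm, fixed to the table, some clips in it below the rim. Origin: middle of its underside. Left or right of the mat
- blue_bin_mouth (a point): middle of the blue bin's mouth, at rim height (60 mm above the table); z is up
- white_bin: white open bin of the same size, on the other side, with finished clips in it; not to be touched or pointed at. Origin: middle of its underside
- white_bin_mouth (a point): middle of the white bin's mouth, at rim height (60 mm above the table); z is up
- tumbler: grey drinking tumbler with steel rim and lid, 76 mm across, 126 mm high, standing loose across the mat from the button. Origin: middle of its underside
- scraper: hand scraper with orange handle, 165 mm long (along its x), 20 mm wide, 16 mm high, lying loose beyond the mat. Origin: on its underside, near its middle
Mind the look-alikes: they are no part of the job. There is more than one size of the part that bears call; the job needs the largest.

How it is judged:
By the outcome, as a careful person would: the job done as asked, in the order asked, and still so for the second after the job is handed in, with the robot touching nothing.
It also fails if it takes over 53 s, if anything falls off the work surface, if the arm or the gripper's body presses on something with over 40 N, if the wrist force passes 120 N, or if a joint passes its speed limit or range.

### The arm

A 6-joint arm with a two-finger parallel gripper is mounted at the origin on the work surface. World frame = base frame: x ahead of the robot, y to its left, z up, the work surface at z = 0. Lengths are in m, angles in rad, forces in N, time in s.
With the tool pointing down it reaches from about 0.3 to 0.875 m from the base axis. Payload 6.4 kg.
Tool frame: the origin (TCP) lies at the very end of the fingers, on their centre line; the grasp point (between the pads) lies 19 mm behind it (ctrl.tcp_to_grasp is the distance from the TCP to the grasp point, in m); z points along the fingers, y is the direction in which the jaws open and shut (so a half turn about z gives the same grasp; the last joint's range is limited). The gripper opens to 85 mm and grips with 20 to 120 N. Pads are 22 mm wide; open, the fingers measure 114 mm over their backs; the gripper's body (76 mm by 85 mm) begins 54 mm behind the grasp point. The pads swing forward as they close: fully open they stand 13 mm farther back than shut.
Start: joints at [0.911, 0.181, 1.607, -0, 1.354, -0.206], TCP at [0.252, 0.517, 0.199] pointing down, gripper open.
Joint ranges: [-2.99, 2.99], [-0.89, 2.07], [0.3, 2.58], [-1.14, 4.28], [0, 2.63], [-3.12, 3.12]. Speed limits (rad/s): [2.57, 2.57, 3.01, 3.14, 3.14, 3.14].

### API

Orientations are given as a unit quaternion [w, x, y, z].
In Python, from bench import ctrl gives the robot as it stands. The module is installed in compiled form; this text tells all that it offers.
- The arm moves only by the tool drive_tool, never from a script. Its argument "deltas" is a list of rows, each an object with "slide": the shift along the tool's x, y, z as a fraction of full scale, a list of three; "delta_rot": the turn, a rotation vector about the tool's x, y, z as a fraction of full scale, a list of three; "hand": the opening, from 0 (shut) to 1 (fully open). In form: [{"slide": [tx, ty, tz], "delta_rot": [wx, wy, wz], "hand": hand}, ...]. A call has exactly 5 rows; each row shifts and turns the commanded pose from where the row before left it, along the tool's axes as they then stand; what a row does not reach is not made up. Full scale, the value 1, is 50 mm for a shift and 180 degrees for a turn. A row lasts 1/8 s, in which the tool goes at most 62.5 mm and 10.7 degrees, less where a joint would pass 70% of its speed; a pose out of reach is approached as far as the arm can. A call with a number of a shift or a turn outside -1 to 1 is refused whole. A call with a gripper value outside its range is refused whole. The fingers move at their own pace and stop on an object; the grip force is fixed at half the most. Time passes only in rows, so rows that do not move let the fingers close, or fill a call up. It gives the time, the measured TCP pose, the force and the opening at its end, in the units of the state.
- ctrl.get_obs(): the state, without advancing time (a new reading comes with each control period).
- ctrl.camera(name): name is "scene" or "top" or "wrist"; returns a dict with "frame" (400x640x3 uint8, red, green, blue), "mtx" (3x3 intrinsics, pixels), "dist" ([k1, k2, p1, p2, k3] as OpenCV has them; the pictures are not rectified), "R" (3x3) and "t" (3): a world point X has camera coordinates R X + t. Camera axes: x right, y down, z forward; pixel columns grow to the right and rows downward; lengths in m; the calibration is good to about 2 mm. A picture is of the moment at which its call begins. There is no depth.
- ctrl.hand_in(): hands the job in, once; it reports no verdict.
The state is a dict: "time_s": time; "q": joint angles; "dq": joint speeds; "joint_efforts": joint torques, N m; "eef_pos": TCP position; "eef_rot": TCP orientation; "wrist_force": force on the tool from outside, world axes, zero at the start; "torque": the same for the moment, N m; "opening": opening from 0.0 (shut) to 1.0 (fully open).
Only numpy, scipy, OpenCV 4.12 (cv2) and the standard library are available. Lean on these libraries where they do the work, as an engineer would, in place of code of your own. Each camera call takes 0.05 s, during which the arm holds its last target.

## Working session

There is one attempt and no reset: what is moved stays moved. The work goes in short steps, Python scripts to look and compute and a tool call to move; the robot and the scene stay as the last step left them, time stands still between calls to the robot, and variables do not carry over. Pictures are saved under pics/ and viewed, and the job is handed in when it is done.

Besides the shell and the picture viewer there is one more tool, called as name(argument=value, ...) on one line, values as JSON. drive_tool: Moves the arm, as the interface text tells. Its arguments: {"type":"object","properties":{"deltas":{"type":"array","items":{"type":"object","properties":{"slide":{"type":"array","items":{"type":"number"}},"delta_rot":{"type":"array","items":{"type":"number"}},"hand":{"type":"number"}}}}},"required":["deltas"]}

```bash
mkdir -p pics; cat > h.py <<'E'
import numpy as np,cv2,pickle
def ray(c,uv,z):
    p=cv2.undistortPoints(np.array([[uv]],float),np.array(c['mtx']),np.array(c['dist']))[0,0]
    R=np.array(c['R']);t=np.array(c['t']).ravel()
    o=-R.T@t;d=R.T@np.array([p[0],p[1],1]);return o+d*(z-o[2])/d[2]
def proj(c,X):
    r,_=cv2.Rodrigues(np.array(c['R']));return cv2.projectPoints(np.array([X],float),r,np.array(c['t'],float),np.array(c['mtx']),np.array(c['dist']))[0][0,0]
E
python3 - <<'E'
from bench import ctrl
import cv2,pickle
o=ctrl.get_obs();print(o)
d={}
for n in('scene','top'):
    c=ctrl.camera(n);d[n]=c;cv2.imwrite(f'pics/{n}0.png',c['frame'][:,:,::-1])
pickle.dump(d,open('c0.pkl','wb'))
E
```

```text
{'time_s': 0.0, 'q': array([ 9.10704967e-01,  1.81528679e-01,  1.60800490e+00,  1.60093913e-05,
        1.35383517e+00, -2.06299205e-01]), 'dq': array([-3.29322218e-04,  1.46374224e-04,  2.32462995e-05,  5.20095804e-04,
        2.43957418e-03, -1.06125017e-03]), 'joint_efforts': array([ 7.87727222e-04, -4.44864035e+01, -3.51339304e+01, -1.38934465e-04,
        8.86649854e-03, -1.31377737e-05]), 'eef_pos': array([0.25165968, 0.51631809, 0.19809268]), 'eef_rot': array([-3.79872192e-04,  2.24955842e-01,  9.74368555e-01, -8.02737418e-04]), 'wrist_force': array([ 0.56254748,  0.29588505, -0.07654715]), 'torque': array([-0.02025004, -0.01252745,  0.01343114]), 'opening': 1.0003261290094325}
```

View pics/top0.png

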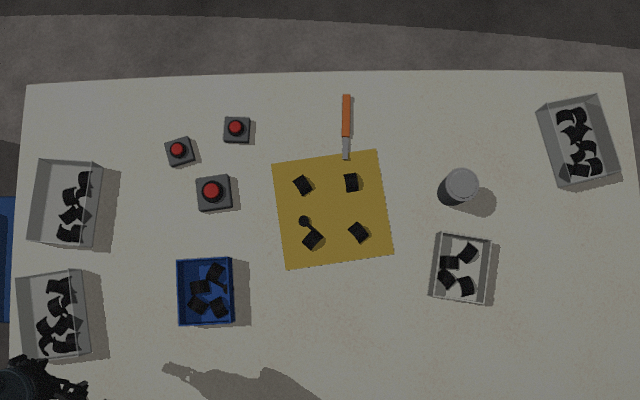

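View pics/scene0.png

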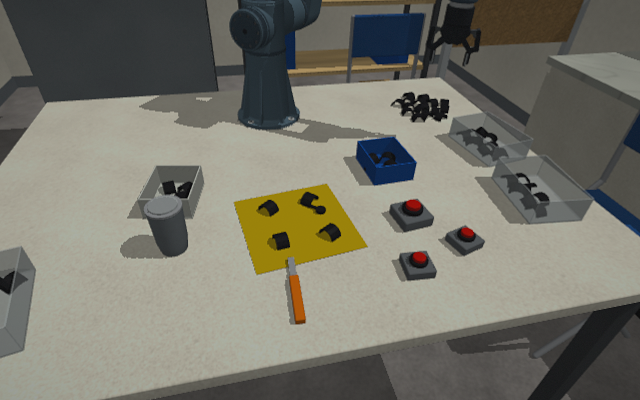

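The top view shows three red buttons, at (213,191), (236,128) and (178,150). The one at (213,191) looks largest. The clip with the disc is at (313,238), its disc at (304,220). The blue bin is at (206,291). Next I'll measure these and enlarge the crops.

```bash
python3 - <<'E'
import pickle,cv2,numpy as np
from h import *
d=pickle.load(open('c0.pkl','rb'))
T=d['top'];S=d['scene']
for n,c in d.items():
    f=c['frame'];h=cv2.cvtColor(f,cv2.COLOR_RGB2HSV)
    m=(((h[...,0]<6)|(h[...,0]>174))&(h[...,1]>150)&(h[...,2]>60)).astype('uint8')
    k,l,s,ce=cv2.connectedComponentsWithStats(m)
    for i in range(1,k):
        if s[i,4]>20:
            a=ray(c,(s[i,0]-.5,ce[i,1]),.052);b=ray(c,(s[i,0]+s[i,2]-.5,ce[i,1]),.052)
            print(n,'red',ce[i].round(1),s[i],ray(c,ce[i],.052).round(4),'w',np.linalg.norm(a-b).round(4))
    m=((h[...,0]>105)&(h[...,0]<130)&(h[...,1]>150)).astype('uint8')
    k,l,s,ce=cv2.connectedComponentsWithStats(m)
    for i in range(1,k):
        if s[i,4]>150: print(n,'blue',ce[i].round(1),s[i])
    dark=(f.max(2)<55).astype('uint8')
    k,l,s,ce=cv2.connectedComponentsWithStats(dark)
    for i in range(1,k):
        if 60<s[i,4]<900: print(n,'dark',ce[i].round(1),s[i],ray(c,ce[i],.013).round(3))
f=T['frame'][:,:,::-1]
a=cv2.resize(f[150:280,265:400],None,fx=4,fy=4,interpolation=cv2.INTER_CUBIC)[:520]
b=cv2.resize(f[100:340,150:260],None,fx=2.15,fy=2.15,interpolation=cv2.INTER_CUBIC)[:520]
H=max(a.shape[0],b.shape[0]);P=lambda x:cv2.copyMakeBorder(x,0,H-x.shape[0],0,0,0)
cv2.imwrite('pics/crop1.png',np.hstack([P(a),P(b)])[:600,:800])
E
```

```text
scene red [413. 205.] [406 200  15  11 142] [0.6463 0.2683 0.052 ] w 0.0363
scene red [466.8 232.3] [461 228  13  10 104] [0.7596 0.3466 0.052 ] w 0.0291
scene red [419.1 257.2] [413 252  14  12 126] [0.8089 0.2105 0.052 ] w 0.029
scene blue [386.9  36.4] [ 352   13   72   51 2994]
scene blue [290.   49.9] [285  31  10  38 334]
scene blue [634.  136.2] [624 115  16  38 319]
scene blue [385.4 160.6] [ 357  137   59   48 1889]
scene blue [616.3 210. ] [587 189  53  47 669]
scene dark [188.5  17.8] [149   0  69  91 686] [-1.385 -0.321  0.013]
scene dark [241.8   4.7] [238   0  11   9  61] [-1.708  0.028  0.013]
scene dark [464.6   1.2] [450   0  28   4  90] [-1.641  1.701  0.013]
scene dark [417.9  29.5] [412  15  12  32 152] [-0.946  1.005  0.013]
scene dark [126.1  36.8] [119  29  17  23  89] [-1.02  -0.628  0.013]
scene dark [110.9  83.6] [ 98  77  26  15 106] [-0.36  -0.59   0.013]
scene dark [73.3 97.7] [51 92 46  9 86] [-0.239 -0.7    0.013]
scene dark [122.4  95.2] [99 92 50  6 74] [-0.234 -0.528  0.013]
scene dark [423.7 106.7] [392  92  57  30 836] [0.058 0.577 0.013]
scene dar
[... 2543 characters left out ...]
[437 179  28  27 263] [ 0.619 -0.282  0.013]
top dark [215.2 192.7] [201 180  25  24 260] [0.638 0.27  0.013]
top dark [ 86.4 216.3] [ 83 210   9  14  69] [0.587 0.59  0.013]
top dark [  2.7 275.5] [  0 214   9 138 720] [0.442 0.81  0.013]
top dark [309.7 233.4] [299 216  25  34 359] [0.537 0.045 0.013]
top dark [358.4 231.8] [348 222  21  22 235] [ 0.538 -0.069  0.013]
top dark [ 69.  233.5] [ 56 224  25  18 314] [0.545 0.634 0.013]
top dark [464.4 237.1] [443 233  45   9  79] [ 0.52  -0.321  0.013]
top dark [231.  289.7] [228 257   7  66 252] [0.408 0.23  0.013]
top dark [183.1 294.1] [178 261  37  63 442] [0.399 0.344 0.013]
top dark [ 77.4 322.7] [ 74 316   9  15  75] [0.331 0.604 0.013]
```

View pics/crop1.png

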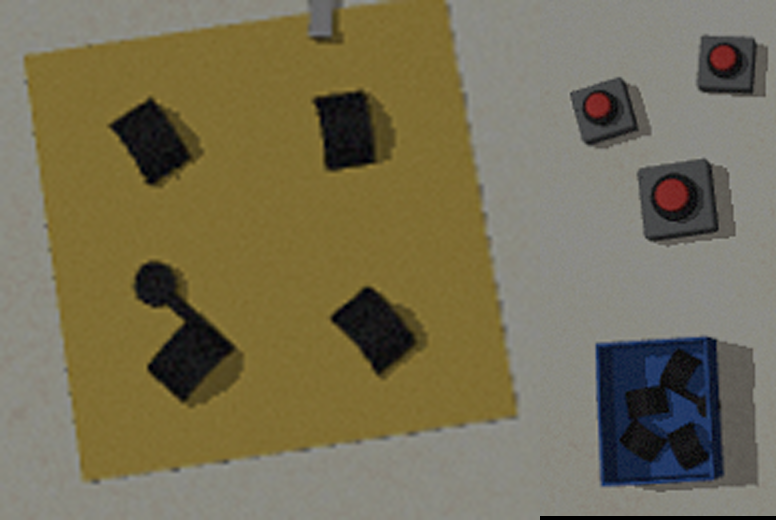

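```bash
python3 - <<'E'
import pickle,cv2,numpy as np
from h import *
d=pickle.load(open('c0.pkl','rb'))
T=d['top'];S=d['scene']
for n,c in d.items():
  R=np.array(c['R']);print(n,'cam pos',(-R.T@np.array(c['t']).ravel()).round(3))
f=T['frame'];h=cv2.cvtColor(f,cv2.COLOR_RGB2HSV)
pts=[(148,367),(187,405),(235,350),(197,316)]
cp=np.mean(pts,0)/4+[265,150]-.375
C=ray(T,cp,.013);D=ray(T,np.array([157,284])/4+[265,150]-.375,.010)
print('clip',cp,C.round(4),'disc',D.round(4),np.linalg.norm(C[:2]-D[:2]))
for p in pts: print(ray(T,np.array(p)/4+[265,150]-.375,.013).round(4))
# scene blue/clip
for uv,z in [((408,222),.03)]: print(ray(S,uv,z).round(3))
a=cv2.resize(f[250:335,165:245][:,:,::-1],None,fx=7,fy=7,interpolation=cv2.INTER_CUBIC)
cv2.imwrite('pics/bin.png',cv2.convertScaleAbs(a,alpha=2))
s=S['frame'][:,:,::-1]
cv2.imwrite('pics/s2.png',cv2.convertScaleAbs(np.hstack([cv2.resize(s[130:190,350:420],None,fx=5.5,fy=5.5,interpolation=cv2.INTER_CUBIC),cv2.resize(s[190:250,375:445],None,fx=5.5,fy=5.5,interpolation=cv2.INTER_CUBIC)]),alpha=1.5))
b=f[170:215,190:240][:,:,::-1]
cv2.imwrite('pics/btn.png',cv2.convertScaleAbs(cv2.resize(b,None,fx=12,fy=12,interpolation=cv2.INTER_CUBIC),alpha=2))
E
```

```text
scene cam pos [ 1.306 -0.131  0.636]
top cam pos [0.429 0.023 1.184]
clip [312.5625 239.5   ] [0.5223 0.0386 0.013 ] disc [0.5676 0.0583 0.01  ] 0.04939746412597008
[0.5184 0.0643 0.013 ]
[0.4957 0.0418 0.013 ]
[0.5274 0.0131 0.013 ]
[0.5478 0.035  0.013 ]
[0.679 0.245 0.03 ]
```

View pics/bin.png

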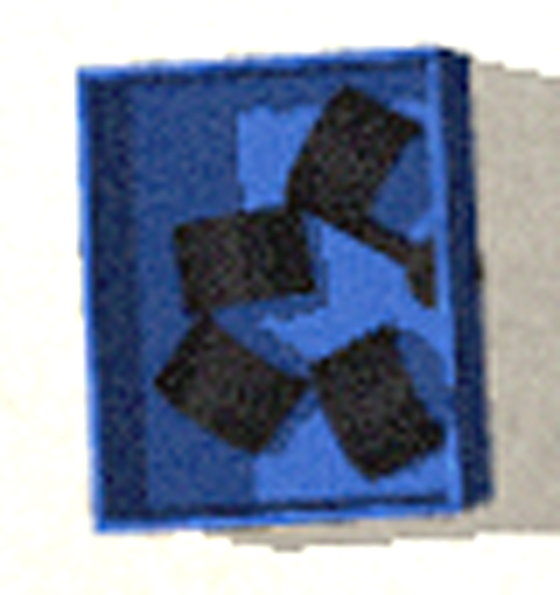

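View pics/btn.png

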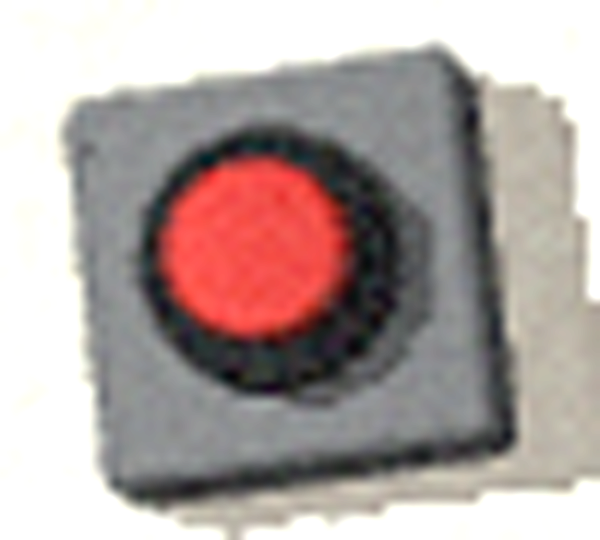

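View pics/s2.png

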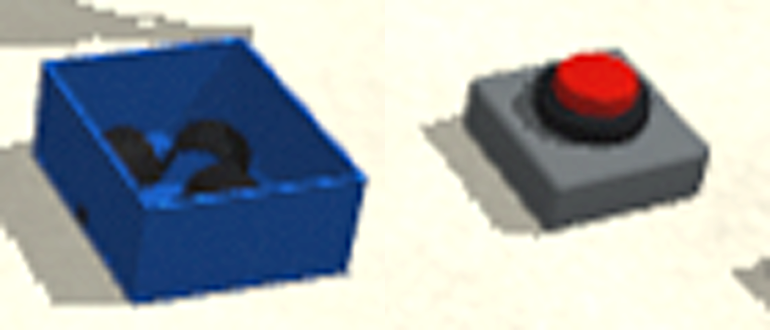

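The chosen button measures 36–37 mm across, the other two 29 mm. The clip body centre is near (0.522, 0.039). Its disc sits where the description puts it, so this is the untrimmed clip. Next I'll compute the bin centre and the moves.

```bash
cat > to.py <<'E'
import sys,numpy as np
from bench import ctrl
from scipy.spatial.transform import Rotation as Ro
o=ctrl.get_obs();p=np.array(o['eef_pos']);q=o['eef_rot']
R=Ro.from_quat([q[1],q[2],q[3],q[0]])
print('t',o['time_s'],'p',p.round(4),'open',round(o['opening'],3),'F',o['wrist_force'].round(2),'zaxis',R.as_matrix()[:,2].round(4))
if len(sys.argv)>3:
    d=np.array(list(map(float,sys.argv[1:4])))-p;print('units tot',(R.inv().apply(d)/.05).round(3))
E
python3 - <<'E'
import pickle,cv2,numpy as np
from h import *
d=pickle.load(open('c0.pkl','rb'));T=d['top'];S=d['scene']
P=[ray(T,np.array(p)/7+[165,250]-.43,.06) for p in [(80,70),(438,48),(462,510),(97,530)]]
print(np.round(P,4),[np.linalg.norm(P[i]-P[i-1]).round(4) for i in range(4)],np.mean(P,0).round(4))
P=[ray(S,np.array(p)/5.5+[350,130]-.41,.06) for p in [(43,62),(245,38),(363,180),(147,207)]]
print('scene',np.mean(P,0).round(4))
P=ray(T,np.array([254,247])/12+[190,170]-.46,.052);print('btn top',P.round(4))
P=ray(S,np.array([597-385,83])/5.5+[375,190]-.41,.052);print('btn scene',P.round(4))
P=[ray(T,np.array(p)/12+[190,170]-.46,.03) for p in [(68,108),(440,50),(490,435),(115,480)]]
print('box',np.mean(P,0).round(4))
E
python3 to.py 0.638 0.271 0.10
```

```text
[[0.4781 0.3484 0.06  ]
 [0.4837 0.231  0.06  ]
 [0.3371 0.2233 0.06  ]
 [0.3311 0.3413 0.06  ]] [np.float64(0.1471), np.float64(0.1175), np.float64(0.1469), np.float64(0.1181)] [0.4075 0.286  0.06  ]
scene [0.4102 0.2862 0.06  ]
btn top [0.6378 0.2721 0.052 ]
btn scene [0.6453 0.2692 0.052 ]
box [0.6377 0.2722 0.03  ]
t 0.1 p [0.2517 0.5164 0.1982] open 1.0 F [-0.32 -0.31 -0.76] zaxis [-0.001  -0.0012 -1.    ]
units tot [-9.096 -1.021  1.962]
```

drive_tool(deltas=[{"slide":[-0.5,-0.1,0],"delta_rot":[0,0,0],"hand":0},{"slide":[-0.8,-0.1,0],"delta_rot":[0,0,0],"hand":0},{"slide":[-0.8,-0.1,0],"delta_rot":[0,0,0],"hand":0},{"slide":[-0.8,-0.1,0],"delta_rot":[0,0,0],"hand":0},{"slide":[-0.8,-0.1,0],"delta_rot":[0,0,0],"hand":0}])

```text
time_s: 0.72
eef_pos: [0.4081, 0.4123, 0.1986]
eef_rot: [-0.0, 0.225, 0.974, -0.0]
wrist_force: [0.8, 0.3, -0.2]
opening: -0.001
```

drive_tool(deltas=[{"slide":[-0.8,-0.1,0],"delta_rot":[0,0,0],"hand":0},{"slide":[-0.8,-0.1,0],"delta_rot":[0,0,0],"hand":0},{"slide":[-0.8,-0.1,0],"delta_rot":[0,0,0],"hand":0},{"slide":[-0.8,-0.1,0],"delta_rot":[0,0,0],"hand":0},{"slide":[-0.8,-0.1,0],"delta_rot":[0,0,0],"hand":0}])

```text
time_s: 1.35
eef_pos: [0.5769, 0.3022, 0.1984]
eef_rot: [-0.0, 0.225, 0.974, -0.0]
wrist_force: [-0.8, 0.4, -0.3]
opening: 0.001
```

```bash
python3 to.py 0.639 0.2715 0.08
```

```text
t 1.35 p [0.5769 0.3022 0.1984] open 0.001 F [-0.77  0.42 -0.25] zaxis [-1.e-03 -2.e-04 -1.e+00]
units tot [-1.388 -0.005  2.367]
```

drive_tool(deltas=[{"slide":[-0.7,0,0.4],"delta_rot":[0,0,0],"hand":0},{"slide":[-0.69,0,0.6],"delta_rot":[0,0,0],"hand":0},{"slide":[0,0,0.7],"delta_rot":[0,0,0],"hand":0},{"slide":[0,0,0.5],"delta_rot":[0,0,0],"hand":0},{"slide":[0,0,0.16],"delta_rot":[0,0,0],"hand":0}])

```text
time_s: 1.98
eef_pos: [0.6368, 0.2721, 0.078]
eef_rot: [-0.002, 0.225, 0.974, -0.001]
wrist_force: [-0.3, 0.5, 0.2]
opening: 0.001
```

```bash
python3 to.py 0.639 0.2715 0.052; python3 - <<'E'
from bench import ctrl
import cv2,numpy as np
fs=[ctrl.camera(n)['frame'] for n in('scene','top')]
a=cv2.resize(fs[0][130:280,340:490],(390,390),interpolation=cv2.INTER_CUBIC)
b=cv2.resize(fs[1][120:270,140:290],(390,390),interpolation=cv2.INTER_CUBIC)
cv2.imwrite('pics/p1.png',cv2.convertScaleAbs(np.hstack([a,b])[:,:,::-1],alpha=1.6))
E
```

```text
t 1.975 p [0.6368 0.2721 0.078 ] open 0.001 F [-0.28  0.52  0.17] zaxis [-0.0048 -0.0011 -1.    ]
units tot [-0.046  0.01   0.52 ]
```

View pics/p1.png

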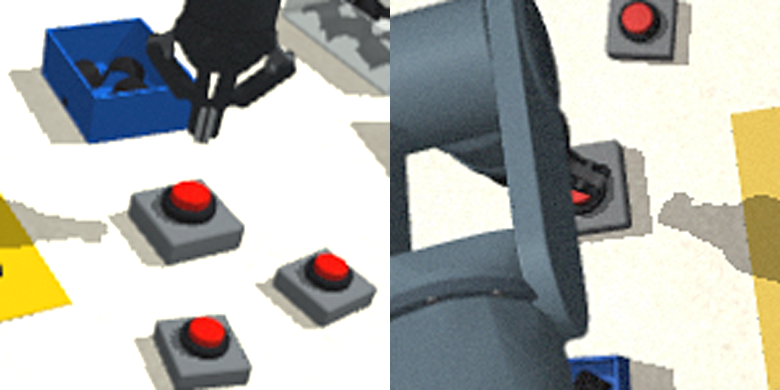

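The scene view shows the fingertips at about (205,140) in the crop, above and a little right of the button top (190,195). I'll check this against the projected TCP.

```bash
python3 - <<'E'
import pickle
from h import *
d=pickle.load(open('c0.pkl','rb'))
for n,(x0,y0) in (('scene',(340,130)),('top',(140,120))):
    for X in ([.6368,.2721,.078],[.639,.2715,.052]):
        p=(proj(d[n],X)-[x0,y0])*2.6;print(n,X,p.round(0))
E
python3 to.py
```

```text
scene [0.6368, 0.2721, 0.078] [194. 166.]
scene [0.639, 0.2715, 0.052] [190. 190.]
top [0.6368, 0.2721, 0.078] [177. 178.]
top [0.639, 0.2715, 0.052] [184. 181.]
t 2.075 p [0.6379 0.2725 0.0799] open -0.0 F [-0.24 -0.25  0.08] zaxis [-2.e-03 -5.e-04 -1.e+00]
```

```bash
python3 - <<'E'
from bench import ctrl
import cv2,numpy as np
from h import *
C=[ctrl.camera(n) for n in('scene','top','wrist')]
o=ctrl.get_obs();p=o['eef_pos'];print(p)
out=[]
for c,(y,x,s) in zip(C[:2],((150,380,60),(160,180,60))):
    f=cv2.resize(c['frame'][y:y+s,x:x+s],(390,390),interpolation=cv2.INTER_CUBIC)
    f=cv2.convertScaleAbs(f,alpha=2)
    for X,col in((p,(0,255,0)),([.639,.2715,.052],(255,255,0))):
        u=(proj(c,X)-[x,y]+.5)*390/s-.5;cv2.drawMarker(f,tuple(int(round(v)) for v in u),col,0,20,2)
    out.append(f)
cv2.imwrite('pics/p2.png',np.hstack(out)[:,:,::-1]);cv2.imwrite('pics/w2.png',C[2]['frame'][:,:,::-1])
E
```

```text
[0.63962137 0.27302169 0.08268148]
```

View pics/p2.png

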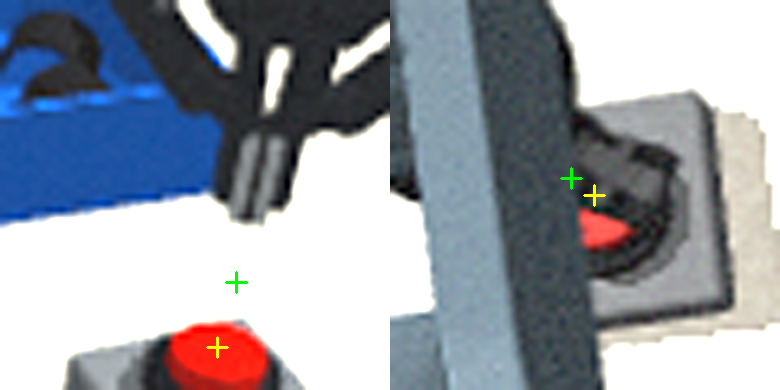

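View pics/w2.png

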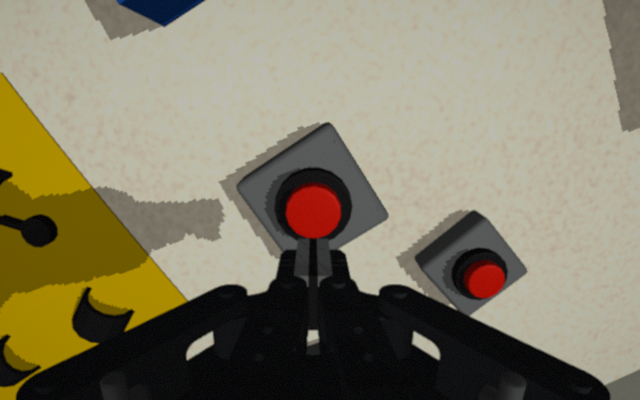

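The fingertip in the scene picture sits about 10 px above the projected TCP, which needs explaining before I press. I'll hold still first, then check again, including the wrist camera.

drive_tool(deltas=[{"slide":[0,0,0],"delta_rot":[0,0,0],"hand":0},{"slide":[0,0,0],"delta_rot":[0,0,0],"hand":0},{"slide":[0,0,0],"delta_rot":[0,0,0],"hand":0},{"slide":[0,0,0],"delta_rot":[0,0,0],"hand":0},{"slide":[0,0,0],"delta_rot":[0,0,0],"hand":0}])

```text
time_s: 2.85
eef_pos: [0.6386, 0.2727, 0.0809]
eef_rot: [-0.0, 0.225, 0.974, -0.0]
wrist_force: [-0.8, 0.9, 0.2]
opening: 0.001
```

```bash
python3 - <<'E'
from bench import ctrl
import cv2,numpy as np
from h import *
o=ctrl.get_obs();p=o['eef_pos'];print(p,o['q'])
C={n:ctrl.camera(n) for n in('scene','top','wrist')}
pickle.dump((o,C),open('c1.pkl','wb'))
print(ctrl.get_obs()['eef_pos'])
for n,c in C.items(): print(n,proj(c,p).round(1),'btn',proj(c,[.639,.2715,.052]).round(1))
c=C['scene'];print(c['mtx'],c['dist'])
f=cv2.convertScaleAbs(cv2.resize(c['frame'][150:210,380:440],(540,540),interpolation=cv2.INTER_CUBIC),alpha=2)
cv2.imwrite('pics/p3.png',f[:,:,::-1])
m=c['frame'][...,0]
E
```

```text
[0.63859768 0.2726619  0.08094354] [ 2.33062109e-01  5.50462805e-01  1.36591026e+00  2.87571523e-06
  1.22530293e+00 -8.83988355e-01]
[0.63861961 0.27262596 0.08094219]
scene [415.5 193.2] btn [413.  202.9]
top [207.7 187.5] btn [211.  189.6]
wrist [314.  231.4] btn [312.5 215.9]
[[391.52717415   0.         315.68348667]
 [  0.         391.52717415 198.10586508]
 [  0.           0.           1.        ]] [0.00193432 0.         0.         0.         0.        ]
```

View pics/p3.png

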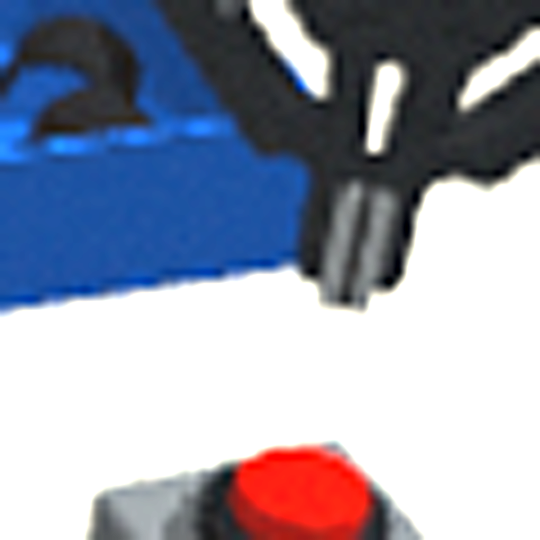

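```bash
python3 - <<'E'
import cv2,pickle
from h import *
o,C=pickle.load(open('c1.pkl','rb'));p=o['eef_pos']
for dz in (0,.01,.02,.03):
    print(dz,*[proj(C[n],p+[0,0,dz]).round(1) for n in ('scene','wrist','top')])
f=C['wrist']['frame'];cv2.imwrite('pics/w3.png',cv2.convertScaleAbs(cv2.resize(f[180:280,250:380],None,fx=6,fy=6,interpolation=cv2.INTER_CUBIC),alpha=2.5)[:,:,::-1])
f=C['top']['frame'];cv2.imwrite('pics/t3.png',cv2.convertScaleAbs(cv2.resize(f[165:210,195:245],None,fx=12,fy=12,interpolation=cv2.INTER_CUBIC),alpha=3)[:,:,::-1])
for n in C:
  R=np.array(C[n]['R']);print(n,(-R.T@np.array(C[n]['t']).ravel()).round(3))
# triangulate button by scene x wrist
def L(c,uv):
    a=ray(c,uv,.2);b=ray(c,uv,0);return a,(b-a)/np.linalg.norm(b-a)
def tri(A,B):
    (a,u),(b,v)=A,B;M=np.stack([u,-v],1);s,_,_,_=np.linalg.lstsq(M,b-a,rcond=None)
    x,y=a+u*s[0],b+v*s[1];return ((x+y)/2).round(4),np.linalg.norm(x-y).round(4)
print('tip',tri(L(C['scene'],(418.3,183.9)),L(C['wrist'],(313,239))))
E
```

```text
0 [415.5 193.2] [314.  231.4] [207.7 187.5]
0.01 [416.3 189.9] [314.1 238.5] [206.7 186.7]
0.02 [417.  186.4] [314.2 246.3] [205.7 185.9]
0.03 [417.8 182.9] [314.3 255.1] [204.7 185. ]
scene [ 1.306 -0.131  0.636]
top [0.429 0.023 1.184]
wrist [0.577 0.302 0.256]
tip (array([0.6341, 0.2757, 0.1049]), np.float64(0.0026))
```

View pics/w3.png

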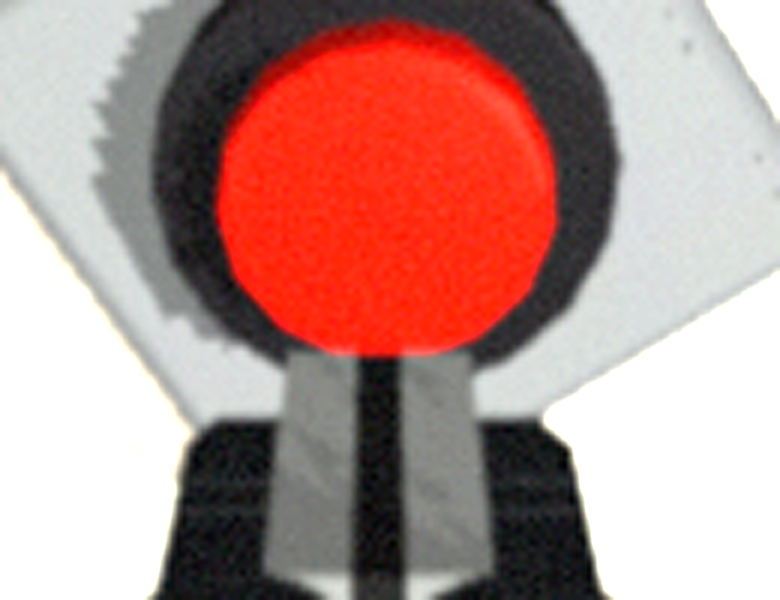

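View pics/t3.png

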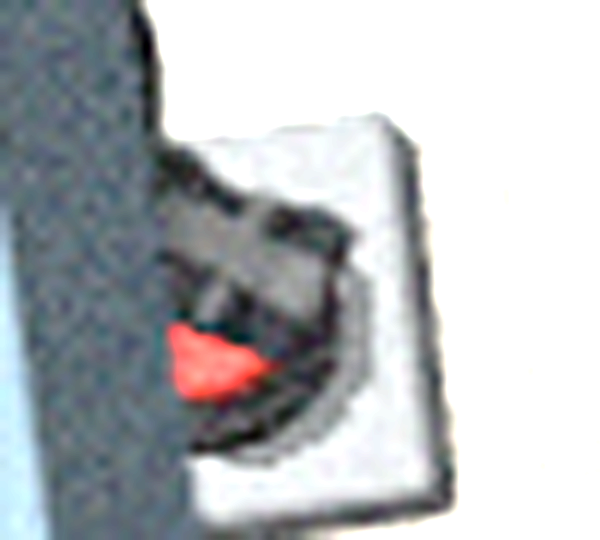

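```bash
python3 - <<'E'
import pickle
from h import *
o,C=pickle.load(open('c1.pkl','rb'));p=o['eef_pos']
tx=np.array([-.899,.438,0])
for dz in (0,.01,.02,.03):
    print(dz,'wrist near edge',proj(C['wrist'],p+.011*tx+[0,0,dz]).round(1),'scene far edge',proj(C['scene'],p-.011*tx+[0,0,dz]).round(1))
E
python3 to.py 0.639 0.2715 0.06
```

```text
0 wrist near edge [314.  212.2] scene far edge [415.3 196. ]
0.01 wrist near edge [314.1 218.3] scene far edge [416.1 192.6]
0.02 wrist near edge [314.2 225.1] scene far edge [416.9 189.1]
0.03 wrist near edge [314.3 232.8] scene far edge [417.7 185.6]
t 3.0 p [0.6386 0.2726 0.0809] open -0.0 F [-0.   -0.49  0.07] zaxis [-1.e-04 -0.e+00 -1.e+00]
units tot [-0.017 -0.017  0.419]
```

Both views put the visible fingertips about 2–3 cm above the reported TCP. I'll descend slowly and let contact force decide.

drive_tool(deltas=[{"slide":[0,0,0.15],"delta_rot":[0,0,0],"hand":0},{"slide":[0,0,0.15],"delta_rot":[0,0,0],"hand":0},{"slide":[0,0,0.15],"delta_rot":[0,0,0],"hand":0},{"slide":[0,0,0],"delta_rot":[0,0,0],"hand":0},{"slide":[0,0,0],"delta_rot":[0,0,0],"hand":0}])

```text
time_s: 3.62
eef_pos: [0.6387, 0.2727, 0.0585]
eef_rot: [0.0, 0.225, 0.974, 0.0]
wrist_force: [0.5, 0.2, 0.7]
opening: 0.001
```

drive_tool(deltas=[{"slide":[0,0,0.06],"delta_rot":[0,0,0],"hand":0},{"slide":[0,0,0.06],"delta_rot":[0,0,0],"hand":0},{"slide":[0,0,0.06],"delta_rot":[0,0,0],"hand":0},{"slide":[0,0,0],"delta_rot":[0,0,0],"hand":0},{"slide":[0,0,0],"delta_rot":[0,0,0],"hand":0}])

```text
time_s: 4.25
eef_pos: [0.6387, 0.2727, 0.0495]
eef_rot: [0.0, 0.225, 0.974, 0.0]
wrist_force: [-0.3, 0.3, -0.0]
opening: 0.004
```

```bash
python3 - <<'E'
from bench import ctrl
import cv2,numpy as np
c=ctrl.camera('scene');w=ctrl.camera('wrist');print(ctrl.get_obs()['eef_pos'],ctrl.get_obs()['wrist_force'])
a=cv2.resize(c['frame'][160:230,375:445],(390,390),interpolation=cv2.INTER_CUBIC)
b=cv2.resize(w['frame'][150:280,250:380],(390,390),interpolation=cv2.INTER_CUBIC)
cv2.imwrite('pics/p4.png',cv2.convertScaleAbs(np.hstack([a,b]),alpha=2)[:,:,::-1])
E
```

```text
[0.6387672  0.27265192 0.04964993] [ 0.44060549 -1.61910498 -0.34701958]
```

View pics/p4.png

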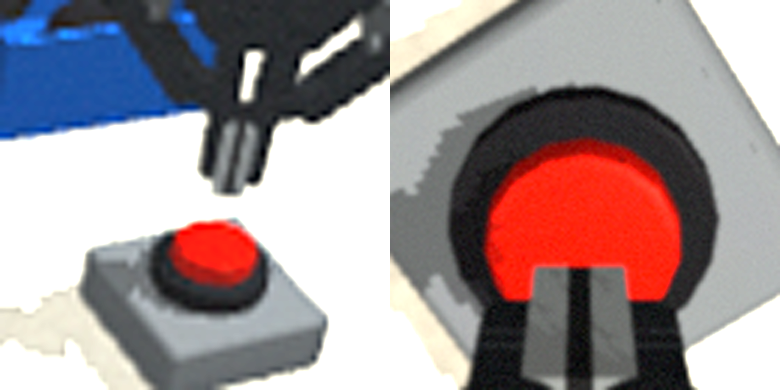

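At reported z = 0.0495 there is no contact and both pictures show a gap of 2–3 cm. So the true tips are higher than the reported TCP. I'll keep descending in small steps.

drive_tool(deltas=[{"slide":[0,0,0.06],"delta_rot":[0,0,0],"hand":0},{"slide":[0,0,0.06],"delta_rot":[0,0,0],"hand":0},{"slide":[0,0,0.06],"delta_rot":[0,0,0],"hand":0},{"slide":[0,0,0.06],"delta_rot":[0,0,0],"hand":0},{"slide":[0,0,0],"delta_rot":[0,0,0],"hand":0}])

```text
time_s: 4.97
eef_pos: [0.6384, 0.2726, 0.037]
eef_rot: [-0.0, 0.225, 0.974, -0.0]
wrist_force: [-1.0, -0.3, -0.2]
opening: 0.001
```

```bash
python3 - <<'E'
from bench import ctrl
import cv2,numpy as np,pickle
from h import *
o=ctrl.get_obs();c=ctrl.camera('scene');w=ctrl.camera('wrist');print(ctrl.get_obs()['eef_pos'],ctrl.get_obs()['wrist_force'])
print(w['mtx'],w['dist'])
h=cv2.cvtColor(w['frame'],cv2.COLOR_RGB2HSV);m=((h[...,0]<6)|(h[...,0]>174))&(h[...,1]>150)&(h[...,2]>60)
x=np.where(m[:,200:420].any(0))[0]+200;print('red w px',x.min(),x.max())
o1,C=pickle.load(open('c1.pkl','rb'));w1=C['wrist']
h=cv2.cvtColor(w1['frame'],cv2.COLOR_RGB2HSV);m=((h[...,0]<6)|(h[...,0]>174))&(h[...,1]>150)&(h[...,2]>60)
x=np.where(m[:,200:400].any(0))[0]+200;print('c1 red w px',x.min(),x.max())
for cc in(w1,w):
  print('pred edges',[proj(cc,np.array([.639,.2715,.052])+s*.018*np.array([.438,.899,0])).round(1) for s in(-1,1)])
a=cv2.resize(c['frame'][160:230,375:445],(390,390),interpolation=cv2.INTER_CUBIC)
b=cv2.resize(w['frame'][150:280,250:380],(390,390),interpolation=cv2.INTER_CUBIC)
cv2.imwrite('pics/p5.png',cv2.convertScaleAbs(np.hstack([a,b]),alpha=2)[:,:,::-1])
E
```

```text
[0.63866392 0.27261976 0.03745455] [-0.55300535  0.61936268  0.57070453]
[[342.91356653   0.         312.65639904]
 [  0.         342.91356653 197.30108867]
 [  0.           0.           1.        ]] [-0.05989516  0.          0.          0.          0.        ]
red w px 280 349
c1 red w px 286 342
pred edges [array([283.8, 215.9]), array([341.2, 215.9])]
pred edges [array([276.9, 243.7]), array([348.2, 243.8])]
```

View pics/p5.png

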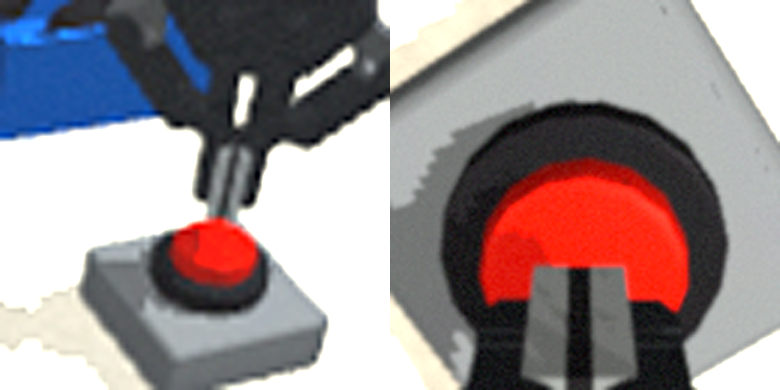

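drive_tool(deltas=[{"slide":[0,0,0.06],"delta_rot":[0,0,0],"hand":0},{"slide":[0,0,0.06],"delta_rot":[0,0,0],"hand":0},{"slide":[0,0,0.04],"delta_rot":[0,0,0],"hand":0},{"slide":[0,0,0],"delta_rot":[0,0,0],"hand":0},{"slide":[0,0,0],"delta_rot":[0,0,0],"hand":0}])

```text
time_s: 5.7
eef_pos: [0.6387, 0.2727, 0.0295]
eef_rot: [0.0, 0.225, 0.974, 0.0]
wrist_force: [0.2, -0.5, -0.0]
opening: -0.003
```

```bash
cat > look.py <<'E'
import sys
from bench import ctrl
import cv2,numpy as np
c=ctrl.camera('scene');w=ctrl.camera('wrist');o=ctrl.get_obs();print(o['time_s'],o['eef_pos'],o['wrist_force'])
a=cv2.resize(c['frame'][160:230,375:445],(390,390),interpolation=cv2.INTER_CUBIC)
b=cv2.resize(w['frame'][150:280,250:380],(390,390),interpolation=cv2.INTER_CUBIC)
cv2.imwrite(sys.argv[1],cv2.convertScaleAbs(np.hstack([a,b]),alpha=2)[:,:,::-1])
E
python3 look.py pics/p6.png
```

```text
5.8 [0.6387551  0.27266956 0.02963638] [-0.23139513 -0.96927931 -0.65072525]
```

View pics/p6.png

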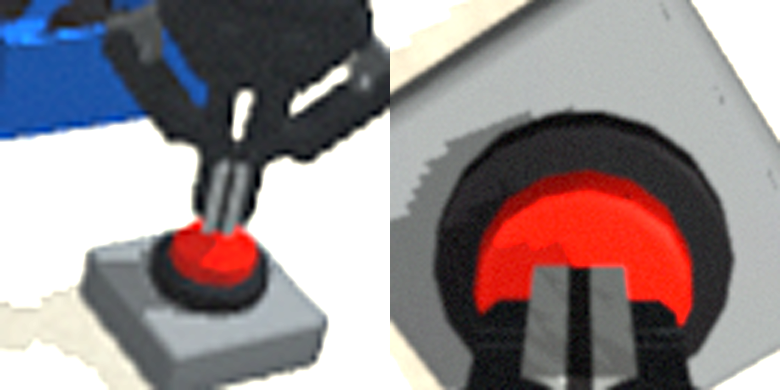

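drive_tool(deltas=[{"slide":[0,0,0.04],"delta_rot":[0,0,0],"hand":0},{"slide":[0,0,0.04],"delta_rot":[0,0,0],"hand":0},{"slide":[0,0,0.04],"delta_rot":[0,0,0],"hand":0},{"slide":[0,0,0],"delta_rot":[0,0,0],"hand":0},{"slide":[0,0,0],"delta_rot":[0,0,0],"hand":0}])

```text
time_s: 6.42
eef_pos: [0.6387, 0.2726, 0.0235]
eef_rot: [0.0, 0.225, 0.974, -0.0]
wrist_force: [1.3, 0.4, -0.3]
opening: 0.001
```

```bash
python3 look.py pics/p7.png
```

```text
6.525 [0.63870683 0.27265079 0.02355934] [-0.28072744 -0.64909138 -0.37932257]
```

View pics/p7.png

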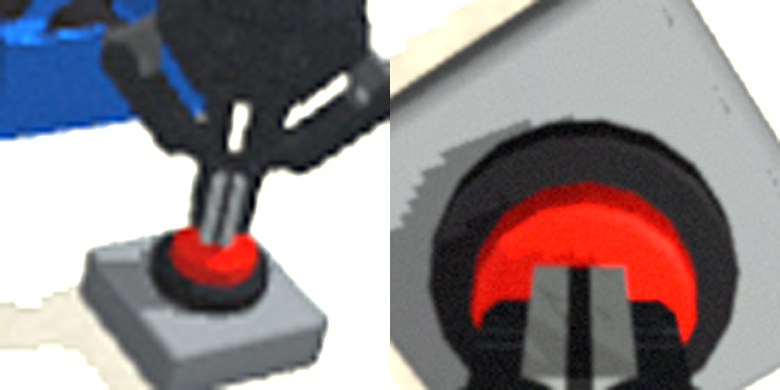

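drive_tool(deltas=[{"slide":[0,0,0.04],"delta_rot":[0,0,0],"hand":0},{"slide":[0,0,0.04],"delta_rot":[0,0,0],"hand":0},{"slide":[0,0,0],"delta_rot":[0,0,0],"hand":0},{"slide":[0,0,0],"delta_rot":[0,0,0],"hand":0},{"slide":[0,0,0],"delta_rot":[0,0,0],"hand":0}])

```text
time_s: 7.15
eef_pos: [0.6387, 0.2727, 0.0196]
eef_rot: [0.0, 0.225, 0.974, 0.0]
wrist_force: [-0.7, -0.0, 0.8]
opening: 0.001
```

```bash
python3 look.py pics/p8.png
```

```text
7.25 [0.6386828  0.27262426 0.01960957] [-0.12468907 -0.65180194  1.36147386]
```

View pics/p8.png

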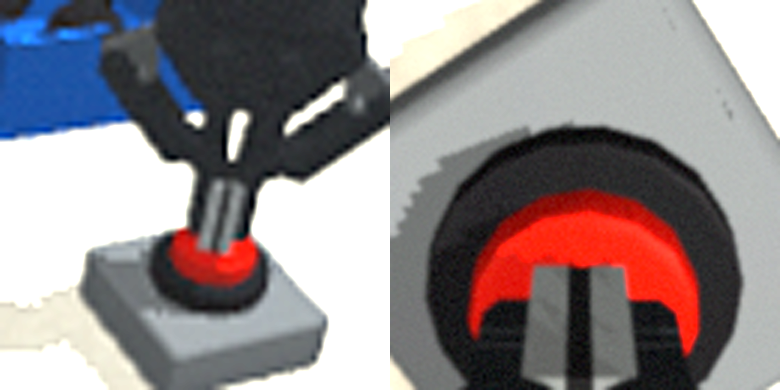

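drive_tool(deltas=[{"slide":[0,0,0.04],"delta_rot":[0,0,0],"hand":0},{"slide":[0,0,0],"delta_rot":[0,0,0],"hand":0},{"slide":[0,0,0],"delta_rot":[0,0,0],"hand":0},{"slide":[0,0,0],"delta_rot":[0,0,0],"hand":0},{"slide":[0,0,0],"delta_rot":[0,0,0],"hand":0}])

```text
time_s: 7.88
eef_pos: [0.6388, 0.2727, 0.0176]
eef_rot: [0.0, 0.225, 0.974, 0.0]
wrist_force: [-0.1, -0.6, 3.1]
opening: 0.0
```

```bash
python3 look.py pics/p9.png
```

```text
7.975 [0.63876203 0.27265943 0.01755125] [-0.88925799  1.42834235  2.89298152]
```

drive_tool(deltas=[{"slide":[0,0,0.04],"delta_rot":[0,0,0],"hand":0},{"slide":[0,0,0],"delta_rot":[0,0,0],"hand":0},{"slide":[0,0,0],"delta_rot":[0,0,0],"hand":0},{"slide":[0,0,0],"delta_rot":[0,0,0],"hand":0},{"slide":[0,0,0],"delta_rot":[0,0,0],"hand":0}])

```text
time_s: 8.6
eef_pos: [0.6388, 0.2727, 0.0156]
eef_rot: [0.0, 0.225, 0.974, 0.0]
wrist_force: [0.3, 0.6, 4.0]
opening: 0.002
```

```bash
python3 look.py pics/p10.png
```

```text
8.7 [0.63875892 0.27266596 0.01558298] [1.62286022 0.22216631 4.07743813]
```

View pics/p10.png

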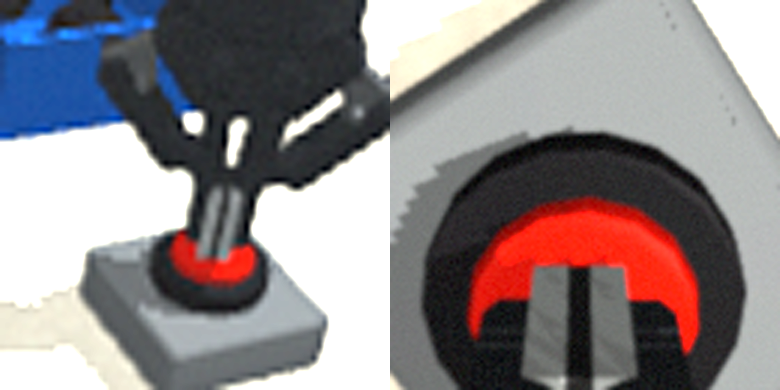

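drive_tool(deltas=[{"slide":[0,0,0.03],"delta_rot":[0,0,0],"hand":0},{"slide":[0,0,0],"delta_rot":[0,0,0],"hand":0},{"slide":[0,0,0],"delta_rot":[0,0,0],"hand":0},{"slide":[0,0,0],"delta_rot":[0,0,0],"hand":0},{"slide":[0,0,0],"delta_rot":[0,0,0],"hand":0}])

```text
time_s: 9.32
eef_pos: [0.6388, 0.2726, 0.0141]
eef_rot: [0.0, 0.225, 0.974, 0.0]
wrist_force: [1.0, -0.0, 4.6]
opening: 0.002
```

drive_tool(deltas=[{"slide":[0,0,0.02],"delta_rot":[0,0,0],"hand":0},{"slide":[0,0,0],"delta_rot":[0,0,0],"hand":0},{"slide":[0,0,0],"delta_rot":[0,0,0],"hand":0},{"slide":[0,0,0],"delta_rot":[0,0,0],"hand":0},{"slide":[0,0,0],"delta_rot":[0,0,0],"hand":0}])

```text
time_s: 9.95
eef_pos: [0.6388, 0.2727, 0.0137]
eef_rot: [0.0, 0.225, 0.974, 0.0]
wrist_force: [-1.6, -0.8, 9.3]
opening: 0.006
```

The button bottomed out: the arm stopped at reported z = 0.0137 and the force jumped from 4.6 to 9.3 N. The true tips are therefore 32 mm above the reported TCP (0.046 against 0.0138), which agrees with both cameras. Retreating now.

drive_tool(deltas=[{"slide":[0,0,-0.1],"delta_rot":[0,0,0],"hand":0},{"slide":[0,0,-0.2],"delta_rot":[0,0,0],"hand":0},{"slide":[0,0,-0.4],"delta_rot":[0,0,0],"hand":0},{"slide":[0,0,-0.5],"delta_rot":[0,0,0],"hand":0},{"slide":[0,0,-0.4],"delta_rot":[0,0,0],"hand":0}])

```text
time_s: 10.58
eef_pos: [0.639, 0.2727, 0.0951]
eef_rot: [0.001, 0.225, 0.974, 0.0]
wrist_force: [0.1, -0.5, -0.4]
opening: 0.002
```

```bash
python3 look.py pics/p11.png;  python3 to.py 0.5225 0.039 0.092
```

```text
10.675 [0.64071809 0.27320158 0.09694267] [1.09404592 0.40913547 0.63961186]
t 10.675 p [0.6407 0.2732 0.0969] open -0.002 F [1.09 0.41 0.64] zaxis [ 0.0055  0.0013 -1.    ]
units tot [ 0.073 -5.247  0.08 ]
```

View pics/p11.png

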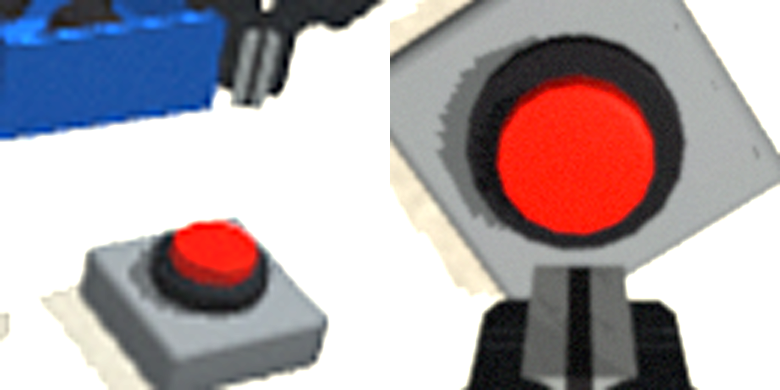

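The button is up again, its top edge back where it was. Moving over the clip at a safe height.

drive_tool(deltas=[{"slide":[0,-0.5,0],"delta_rot":[0,0,0],"hand":0},{"slide":[0,-0.8,0],"delta_rot":[0,0,0],"hand":0},{"slide":[0,-0.8,0],"delta_rot":[0,0,0],"hand":0},{"slide":[0,-0.8,0],"delta_rot":[0,0,0],"hand":0},{"slide":[0,-0.8,0],"delta_rot":[0,0,0],"hand":0}])

```text
time_s: 11.3
eef_pos: [0.5562, 0.1053, 0.0923]
eef_rot: [-0.001, 0.225, 0.974, -0.0]
wrist_force: [-0.5, 0.2, 0.2]
opening: 0.001
```

drive_tool(deltas=[{"slide":[0.04,-0.8,0],"delta_rot":[0,0,0],"hand":0},{"slide":[0,-0.5,0],"delta_rot":[0,0,0],"hand":0},{"slide":[0,-0.2,0],"delta_rot":[0,0,0],"hand":0},{"slide":[0,0,0],"delta_rot":[0,0,0],"hand":0},{"slide":[0,0,0],"delta_rot":[0,0,0],"hand":0}])

```text
time_s: 11.92
eef_pos: [0.5232, 0.0405, 0.093]
eef_rot: [0.0, 0.225, 0.974, 0.0]
wrist_force: [0.2, -0.6, -0.9]
opening: 0.003
```

```bash
python3 to.py 0.5225 0.039 0.017; python3 - <<'E'
from bench import ctrl
import cv2,numpy as np
from h import *
w=ctrl.camera('wrist');s=ctrl.camera('scene');p=ctrl.get_obs()['eef_pos']
f=cv2.convertScaleAbs(w['frame'],alpha=1.8)
for X,col in(([.5225,.039,.024],(0,255,0)),([.5676,.0583,.012],(255,0,255))):
    cv2.drawMarker(f,tuple(int(round(v)) for v in proj(w,X)),col,0,14,2)
cv2.imwrite('pics/w4.png',f[:,:,::-1])
g=cv2.convertScaleAbs(cv2.resize(s['frame'][130:260,220:370],(750,600*650//600),interpolation=cv2.INTER_CUBIC),alpha=1.8)[:600]
u=(proj(s,[.5225,.039,.024])-[220,130]+.5)*5;cv2.drawMarker(g,tuple(int(v) for v in u),(0,255,0),0,20,2)
cv2.imwrite('pics/s4.png',g[:,:,::-1])
E
```

```text
t 11.925 p [0.5232 0.0405 0.093 ] open 0.003 F [ 0.19 -0.62 -0.88] zaxis [ 2.e-04  3.e-04 -1.e+00]
units tot [-0.    -0.035  1.519]
```

View pics/w4.png

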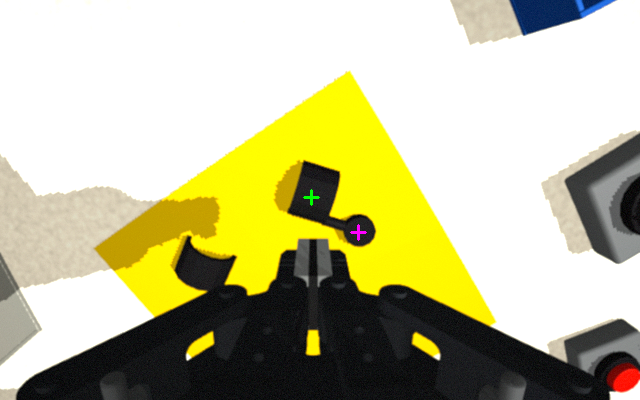

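View pics/s4.png

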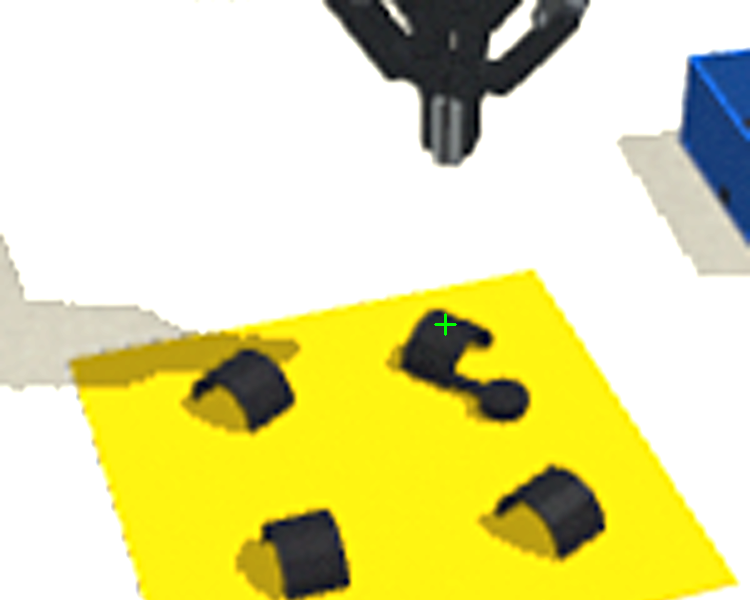

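```bash
python3 - <<'E'
from bench import ctrl
import cv2,numpy as np
from h import *
w=ctrl.camera('wrist');s=ctrl.camera('scene');t=ctrl.camera('top')
x=w['frame'];g=cv2.resize(x[150:260,270:390],None,fx=5,fy=5,interpolation=cv2.INTER_CUBIC);cv2.imwrite('pics/w5.png',cv2.convertScaleAbs(g,alpha=2.6)[:,:,::-1])
for c in [(304,162),(339,172),(327,222),(289,210),(315,191)]: print(c,ray(w,c,.013).round(4))
print('disc',ray(w,(358.5,230.5),.010).round(4))
pickle.dump(w,open('w5.pkl','wb'))
E
```

```text
(304, 162) [0.4979 0.0449 0.013 ]
(339, 172) [0.5163 0.0653 0.013 ]
(327, 222) [0.5486 0.0401 0.013 ]
(289, 210) [0.5267 0.0176 0.013 ]
(315, 191) [0.5218 0.0425 0.013 ]
disc [0.5673 0.0594 0.01  ]
```

View pics/w5.png

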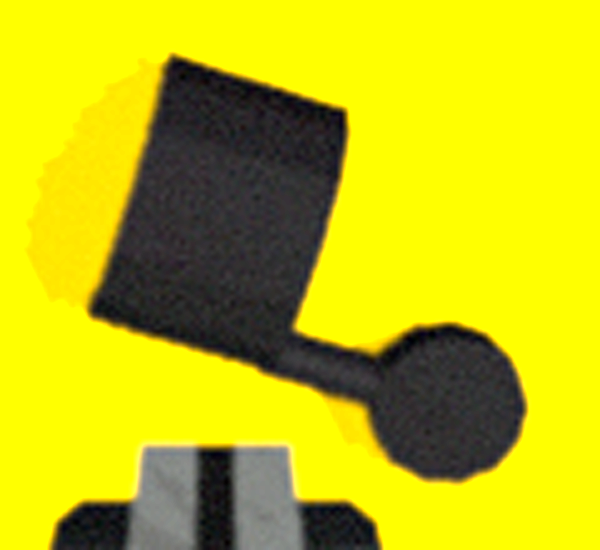

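```bash
python3 - <<'E'
from h import *
w=pickle.load(open('w5.pkl','rb'))
P=[ray(w,np.array(p)/5+[270,150]-.4,z) for p,z in [((172,57),.006),((346,108),.006),((280,365),.002),((92,312),.002)]]
print(np.round(P,4),np.mean(P,0).round(4))
c=np.mean(P,0)[:2];x=(P[2]-P[1]+P[3]-P[0])[:2];x/=np.linalg.norm(x);y=np.array([-x[1],x[0]]);print('disc pred',c+.018*x+.045*y)
E
python3 to.py 0.522 0.0405 0.017
```

```text
[[0.4982 0.0445 0.006 ]
 [0.5172 0.0653 0.006 ]
 [0.5523 0.0375 0.002 ]
 [0.5307 0.0139 0.002 ]] [0.5246 0.0403 0.004 ]
disc pred [0.56764438 0.06256989]
t 12.175 p [0.523  0.0404 0.0929] open -0.001 F [-0.84  0.49 -0.53] zaxis [-1.e-04  1.e-04 -1.e+00]
units tot [ 0.018 -0.006  1.518]
```

Top and wrist estimates agree on about (0.523, 0.040), and the hand is there now. Descending to reported z = 0.017, which puts the tips at about 0.049.

drive_tool(deltas=[{"slide":[0,0,0.4],"delta_rot":[0,0,0],"hand":0},{"slide":[0,0,0.4],"delta_rot":[0,0,0],"hand":0},{"slide":[0,0,0.4],"delta_rot":[0,0,0],"hand":0},{"slide":[0,0,0.2],"delta_rot":[0,0,0],"hand":0},{"slide":[0,0,0.11],"delta_rot":[0,0,0],"hand":0}])

```text
time_s: 12.8
eef_pos: [0.5228, 0.04, 0.0171]
eef_rot: [-0.0, 0.225, 0.974, -0.0]
wrist_force: [-0.2, 0.9, 0.9]
opening: 0.001
```

drive_tool(deltas=[{"slide":[0,0,0],"delta_rot":[0,0,0],"hand":0},{"slide":[0,0,0],"delta_rot":[0,0,0],"hand":0},{"slide":[0,0,0],"delta_rot":[0,0,0],"hand":0},{"slide":[0,0,0],"delta_rot":[0,0,0],"hand":0},{"slide":[0,0,0],"delta_rot":[0,0,0],"hand":0}])

```text
time_s: 13.42
eef_pos: [0.523, 0.0398, 0.0177]
eef_rot: [0.0, 0.225, 0.974, 0.0]
wrist_force: [0.6, -0.5, -0.3]
opening: 0.001
```

```bash
python3 to.py; python3 - <<'E'
from bench import ctrl
import cv2,numpy as np
from h import *
w=ctrl.camera('wrist');s=ctrl.camera('scene');p=ctrl.get_obs()['eef_pos']
g=cv2.convertScaleAbs(cv2.resize(s['frame'][170:230,280:350],(490,420),interpolation=cv2.INTER_CUBIC),alpha=1.8)
for X,col in (([.523,.040,.024],(0,255,0)),([.523,.040,.049],(255,0,0))):
    u=(proj(s,X)-[280,170]+.5)*7;cv2.drawMarker(g,tuple(int(v) for v in u),col,0,16,1)
b=cv2.convertScaleAbs(cv2.resize(w['frame'][160:300,260:360],(300,420),interpolation=cv2.INTER_CUBIC),alpha=1.8)
cv2.imwrite('pics/s5.png',np.hstack([g,b])[:,:,::-1])
E
```

```text
t 13.425 p [0.523  0.0398 0.0177] open 0.001 F [ 0.57 -0.47 -0.34] zaxis [ 3.e-04 -0.e+00 -1.e+00]
```

View pics/s5.png

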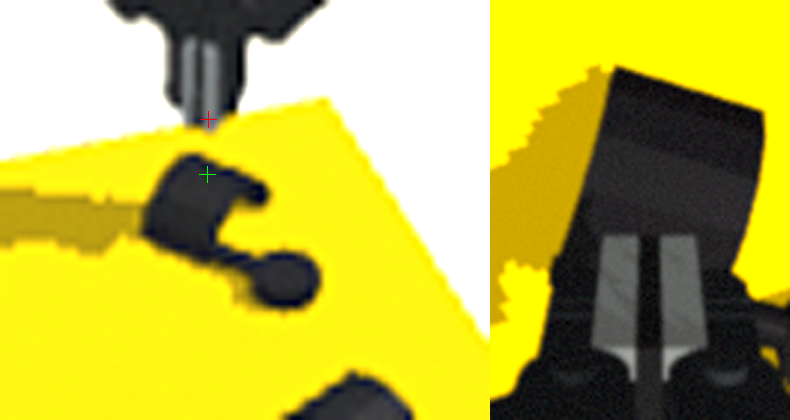

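The tips lie on the predicted point (red cross), about 25 mm above the arch middle (green cross). Holding.

drive_tool(deltas=[{"slide":[0,0,0],"delta_rot":[0,0,0],"hand":0},{"slide":[0,0,0],"delta_rot":[0,0,0],"hand":0},{"slide":[0,0,0],"delta_rot":[0,0,0],"hand":0},{"slide":[0,0,0],"delta_rot":[0,0,0],"hand":0},{"slide":[0,0,0],"delta_rot":[0,0,0],"hand":0}])

```text
time_s: 14.15
eef_pos: [0.5228, 0.0399, 0.0175]
eef_rot: [-0.0, 0.225, 0.974, 0.0]
wrist_force: [0.1, -0.4, -0.2]
opening: 0.001
```

drive_tool(deltas=[{"slide":[0,0,0],"delta_rot":[0,0,0],"hand":0},{"slide":[0,0,0],"delta_rot":[0,0,0],"hand":0},{"slide":[0,0,0],"delta_rot":[0,0,0],"hand":0},{"slide":[0,0,0],"delta_rot":[0,0,0],"hand":0},{"slide":[0,0,0],"delta_rot":[0,0,0],"hand":0}])

```text
time_s: 14.78
eef_pos: [0.5228, 0.0398, 0.0175]
eef_rot: [-0.0, 0.225, 0.974, 0.0]
wrist_force: [-0.4, 0.4, 0.0]
opening: 0.001
```

drive_tool(deltas=[{"slide":[0,0,0],"delta_rot":[0,0,0],"hand":0},{"slide":[0,0,0],"delta_rot":[0,0,0],"hand":0},{"slide":[0,0,0],"delta_rot":[0,0,0],"hand":0},{"slide":[0,0,0],"delta_rot":[0,0,0],"hand":0},{"slide":[0,0,0],"delta_rot":[0,0,0],"hand":0}])

```text
time_s: 15.4
eef_pos: [0.5229, 0.0398, 0.0175]
eef_rot: [-0.0, 0.225, 0.974, 0.0]
wrist_force: [-0.2, -0.2, 0.3]
opening: 0.003
```

drive_tool(deltas=[{"slide":[0,0,0],"delta_rot":[0,0,0],"hand":0},{"slide":[0,0,0],"delta_rot":[0,0,0],"hand":0},{"slide":[0,0,0],"delta_rot":[0,0,0],"hand":0},{"slide":[0,0,0],"delta_rot":[0,0,0],"hand":0},{"slide":[0,0,0],"delta_rot":[0,0,0],"hand":0}])

```text
time_s: 16.02
eef_pos: [0.5229, 0.0398, 0.0175]
eef_rot: [0.0, 0.225, 0.974, -0.0]
wrist_force: [0.1, 0.1, 0.2]
opening: 0.005
```

drive_tool(deltas=[{"slide":[0,0,-0.3],"delta_rot":[0,0,0],"hand":0},{"slide":[0,0,-0.5],"delta_rot":[0,0,0],"hand":0},{"slide":[0,0,-0.5],"delta_rot":[0,0,0],"hand":0},{"slide":[0,0,-0.3],"delta_rot":[0,0,0],"hand":0},{"slide":[0,0,0],"delta_rot":[0,0,0],"hand":0}])

```text
time_s: 16.65
eef_pos: [0.524, 0.0397, 0.0991]
eef_rot: [0.002, 0.225, 0.974, 0.0]
wrist_force: [-0.0, -0.3, 0.8]
opening: -0.003
```

```bash
python3 to.py 0.4085 0.286 0.097
```

```text
t 16.65 p [0.524  0.0397 0.0991] open -0.003 F [-0.02 -0.28  0.82] zaxis [ 3.2e-03 -5.0e-04 -1.0e+00]
units tot [4.236 3.415 0.032]
```

drive_tool(deltas=[{"slide":[0.5,0.4,0],"delta_rot":[0,0,0],"hand":0},{"slide":[0.6,0.5,0],"delta_rot":[0,0,0],"hand":0},{"slide":[0.6,0.5,0],"delta_rot":[0,0,0],"hand":0},{"slide":[0.6,0.5,0],"delta_rot":[0,0,0],"hand":0},{"slide":[0.6,0.5,0],"delta_rot":[0,0,0],"hand":0}])

```text
time_s: 17.27
eef_pos: [0.4437, 0.2121, 0.0964]
eef_rot: [-0.001, 0.225, 0.974, -0.0]
wrist_force: [0.8, 0.6, 1.0]
opening: -0.0
```

drive_tool(deltas=[{"slide":[0.6,0.5,0],"delta_rot":[0,0,0],"hand":0},{"slide":[0.5,0.4,0],"delta_rot":[0,0,0],"hand":0},{"slide":[0.2,0.1,0],"delta_rot":[0,0,0],"hand":0},{"slide":[0,0,0],"delta_rot":[0,0,0],"hand":0},{"slide":[0,0,0],"delta_rot":[0,0,0],"hand":0}])

```text
time_s: 17.9
eef_pos: [0.409, 0.2839, 0.0972]
eef_rot: [-0.0, 0.225, 0.974, -0.0]
wrist_force: [0.4, -0.2, 0.2]
opening: -0.001
```

```bash
python3 to.py 0.4085 0.286 0.053; python3 - <<'E'
from bench import ctrl
import cv2,numpy as np
from h import *
w=ctrl.camera('wrist');pickle.dump(w,open('w6.pkl','wb'))
f=cv2.convertScaleAbs(w['frame'],alpha=1.8)
cv2.drawMarker(f,tuple(int(round(v)) for v in proj(w,[.4085,.286,.06])),(0,255,0),0,14,2)
cv2.imwrite('pics/w6.png',f[:,:,::-1])
E
```

```text
t 17.9 p [0.409  0.2839 0.0972] open -0.001 F [ 0.4  -0.21  0.25] zaxis [-2.e-04 -5.e-04 -1.e+00]
units tot [0.028 0.035 0.885]
```

View pics/w6.png

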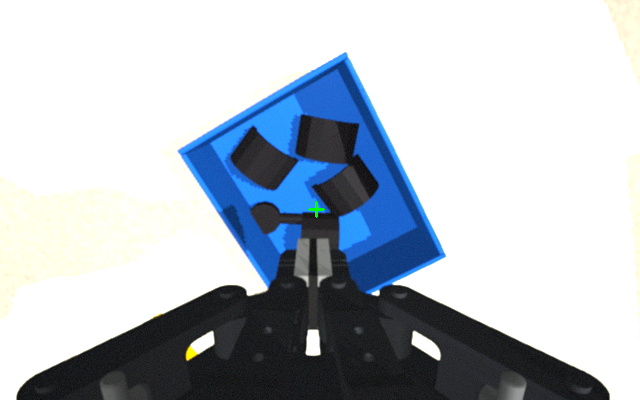

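```bash
python3 - <<'E'
from h import *
w=pickle.load(open('w6.pkl','rb'))
P=[ray(w,p,.06) for p in [(180,152),(346,54),(444,256)]]
print(np.round(P,4),((P[0]+P[2])/2).round(4))
E
```

```text
[[0.3378 0.2254 0.06  ]
 [0.3314 0.3424 0.06  ]
 [0.4772 0.3495 0.06  ]] [0.4075 0.2874 0.06  ]
```

drive_tool(deltas=[{"slide":[0.04,0.04,0.2],"delta_rot":[0,0,0],"hand":0},{"slide":[0,0,0.3],"delta_rot":[0,0,0],"hand":0},{"slide":[0,0,0.2],"delta_rot":[0,0,0],"hand":0},{"slide":[0,0,0.13],"delta_rot":[0,0,0],"hand":0},{"slide":[0,0,0.05],"delta_rot":[0,0,0],"hand":0}])

```text
time_s: 18.58
eef_pos: [0.4074, 0.2872, 0.0528]
eef_rot: [-0.0, 0.225, 0.974, -0.0]
wrist_force: [-0.3, 0.5, -0.6]
opening: -0.001
```

drive_tool(deltas=[{"slide":[0,0,0],"delta_rot":[0,0,0],"hand":0},{"slide":[0,0,0],"delta_rot":[0,0,0],"hand":0},{"slide":[0,0,0],"delta_rot":[0,0,0],"hand":0},{"slide":[0,0,0],"delta_rot":[0,0,0],"hand":0},{"slide":[0,0,0],"delta_rot":[0,0,0],"hand":0}])

```text
time_s: 19.2
eef_pos: [0.4078, 0.2874, 0.0536]
eef_rot: [0.0, 0.225, 0.974, 0.0]
wrist_force: [0.5, -0.4, -0.9]
opening: -0.005
```

```bash
python3 to.py .408 .2865 .053; python3 - <<'E'
from bench import ctrl
import cv2,numpy as np
from h import *
s=ctrl.camera('scene')
g=cv2.convertScaleAbs(cv2.resize(s['frame'][110:190,340:430],(720,640),interpolation=cv2.INTER_CUBIC),alpha=1.8)[:600]
for X,col in (([.408,.2865,.06],(0,255,0)),([.408,.2865,.085],(255,0,0))):
    u=(proj(s,X)-[340,110]+.5)*8;cv2.drawMarker(g,tuple(int(v) for v in u),col,0,16,1)
cv2.imwrite('pics/s6.png',g[:,:,::-1]);cv2.imwrite('pics/s7.png',cv2.convertScaleAbs(s['frame'],alpha=1.5)[:,:,::-1])
E
```

```text
t 19.2 p [0.4078 0.2874 0.0536] open -0.005 F [ 0.51 -0.38 -0.9 ] zaxis [ 2.e-04  1.e-04 -1.e+00]
units tot [-0.012 -0.014  0.012]
```

View pics/s6.png

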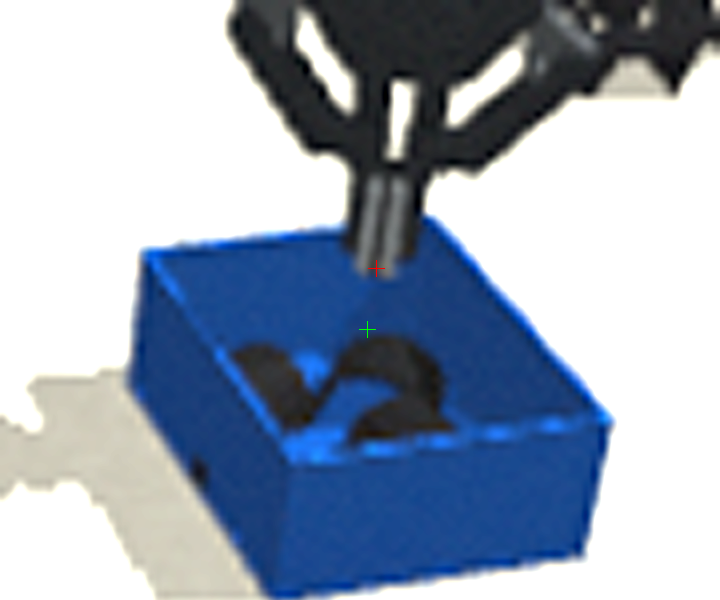

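View pics/s7.png

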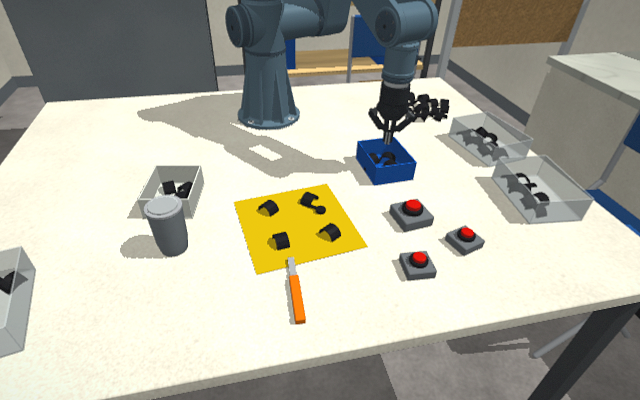

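The tips sit about 25 mm over the mouth middle, touching nothing, and the rest of the scene hasn't moved. Holding.

drive_tool(deltas=[{"slide":[0,0,0],"delta_rot":[0,0,0],"hand":0},{"slide":[0,0,0],"delta_rot":[0,0,0],"hand":0},{"slide":[0,0,0],"delta_rot":[0,0,0],"hand":0},{"slide":[0,0,0],"delta_rot":[0,0,0],"hand":0},{"slide":[0,0,0],"delta_rot":[0,0,0],"hand":0}])

```text
time_s: 19.88
eef_pos: [0.4077, 0.2874, 0.0535]
eef_rot: [0.0, 0.225, 0.974, -0.0]
wrist_force: [-0.2, -0.1, 0.2]
opening: -0.003
```

drive_tool(deltas=[{"slide":[0,0,0],"delta_rot":[0,0,0],"hand":0},{"slide":[0,0,0],"delta_rot":[0,0,0],"hand":0},{"slide":[0,0,0],"delta_rot":[0,0,0],"hand":0},{"slide":[0,0,0],"delta_rot":[0,0,0],"hand":0},{"slide":[0,0,0],"delta_rot":[0,0,0],"hand":0}])

```text
time_s: 20.5
eef_pos: [0.4077, 0.2874, 0.0535]
eef_rot: [-0.0, 0.225, 0.974, 0.0]
wrist_force: [0.5, -0.5, 0.5]
opening: 0.002
```

drive_tool(deltas=[{"slide":[0,0,0],"delta_rot":[0,0,0],"hand":0},{"slide":[0,0,0],"delta_rot":[0,0,0],"hand":0},{"slide":[0,0,0],"delta_rot":[0,0,0],"hand":0},{"slide":[0,0,0],"delta_rot":[0,0,0],"hand":0},{"slide":[0,0,0],"delta_rot":[0,0,0],"hand":0}])

```text
time_s: 21.12
eef_pos: [0.4077, 0.2873, 0.0535]
eef_rot: [-0.0, 0.225, 0.974, -0.0]
wrist_force: [-0.0, 0.8, 0.0]
opening: 0.003
```

drive_tool(deltas=[{"slide":[0,0,0],"delta_rot":[0,0,0],"hand":0},{"slide":[0,0,0],"delta_rot":[0,0,0],"hand":0},{"slide":[0,0,0],"delta_rot":[0,0,0],"hand":0},{"slide":[0,0,0],"delta_rot":[0,0,0],"hand":0},{"slide":[0,0,0],"delta_rot":[0,0,0],"hand":0}])

```text
time_s: 21.75
eef_pos: [0.4077, 0.2873, 0.0535]
eef_rot: [-0.0, 0.225, 0.974, -0.0]
wrist_force: [-0.5, -0.2, -0.3]
opening: -0.003
```

```bash
python3 to.py; python3 -c "
from bench import ctrl
print(ctrl.hand_in())"
```

```text
t 21.75 p [0.4077 0.2873 0.0535] open -0.003 F [-0.54 -0.22 -0.28] zaxis [-0. -0. -1.]
the job is handed in; nothing more can be done
None
```

The job is done and handed in at 21.75 s, with the hand still over the blue bin.

- **Button:** I pressed the largest of the three red buttons, about 36 mm across against 29 mm for the others, until it stopped. The force jumped from 4.6 to 9.3 N there. A picture afterwards showed it sprung back up.
- **Untrimmed clip:** I held the shut fingertips about 25 mm above the middle of its arch for about 3 s.
- **Blue bin:** I held them about 25 mm above the middle of its mouth for about 3 s and stayed there. The last picture shows nothing else moved, and the wrist force was near zero.

**Reported height disagreed:** the reported TCP did not match the real fingertips, which sit about 32 mm higher. Both cameras showed this, and so did the button, which was only touched at a reported height of about 0.020 m instead of 0.052 m. I set both pointing heights by the real fingertips, so they rest on that 32 mm correction. By the reported TCP alone, both holds would be about 32 mm too low.

The camera estimates of the clip's and bin's centres differed by 2–3 mm, so I aimed between them.

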